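# Load the plate tester's push-push die drawer

## Robot

A 7-joint arm with a two-finger parallel gripper is mounted at the origin on the work surface. World frame = base frame: x ahead of the robot, y to its left, z up, the work surface at z = 0. Lengths are in mm, angles in rad, forces in N, time in s.
With the tool pointing down it reaches from about 350 to 900 mm from the base axis. Payload 7.2 kg.
Tool frame: the origin (TCP) lies at the very end of the fingers, on their centre line; the grasp point (between the pads) lies 19 mm behind it; z points along the fingers, y is the line along which they close (so a half turn about z gives the same grasp; the last joint's range is limited). The gripper opens to 88 mm and grips with 3 to 60 N. Pads are 20 mm wide; open, the fingers measure 115 mm over their backs; the gripper's body (75 mm by 178 mm) begins 61 mm behind the grasp point.
Start: joints at [-1.313, 0.411, -0.013, 1.596, 0.006, 1.134, -0.082], TCP at [200.051, 592.122, 222.653] pointing down, gripper open.
Joint ranges: [-2.95, 2.95], [-0.29, 1.99], [-1.47, 1.44], [0.14, 2.54], [-1.03, 4.17], [0.13, 1.85], [-2.86, 2.86]. Speed limits (rad/s): [2.39, 2.39, 3.01, 3.01, 3.14, 3.14, 3.14].

## Interface

Orientations are given as a rotation vector (axis times angle).
In Python, from plant import telemetry, read_camera, manip, finder gives the robot as it stands.
- The arm moves only by the tool play_rows, never from a script. Its argument "steps" is a list of rows, each an object of numbers: "x", "y", "z": the shift along the tool's x, y, z as a fraction of full scale; "yaw": the turn about the tool's z as a fraction of full scale; "grip": the closure, from -1 (fully open) to 1 (shut). In form: [{"x": .., "y": .., "z": .., "yaw": .., "grip": ..}, ...]. A call has 1 to 12 rows; each row shifts and turns the commanded pose from where the row before left it, along the tool's axes as they then stand; what a row does not reach is not made up. Full scale, the value 1, is 15 cm for a shift and pi/2 rad for a turn. A row lasts 1/10 s, in which the tool goes at most 50 mm and 8.59 degrees, less where a joint would pass 70% of its speed; a pose out of reach is approached as far as the arm can. A call with a number of a shift or a turn outside -1 to 1 is refused whole. A call with a gripper value outside its range is refused whole. The fingers move at their own pace and stop on an object; "force" is the grip in N (left out, the last holds). Time passes only in rows, so rows that do not move let the fingers close. It gives the time, the measured TCP pose, the force, the opening and the grip force at its end, in the units of the state.
- telemetry.state(): the state, without advancing time (a new reading comes with each control period).
- read_camera(name): name is "side" or "top"; returns a dict with "img" (480x640x3 uint8, red, green, blue), "fx", "fy", "cx", "cy" (pixels), "R" (3x3) and "t" (3): a world point X has camera coordinates R X + t. Camera axes: x right, y down, z forward; pixel columns grow to the right and rows downward; lengths in mm; the calibration is good to about 2 mm. A picture is of the moment at which its call begins. There is no depth.
- manip.finish_job(): hands the job in; it is judged then, once.
Trained networks look in a picture, given as the dict that the camera call returned (one of the last four; its "shot" number tells which), for a name from the list of things; names that differ only in an ending like _2 or _b are one class to them, and where a whole thing is asked for, a point or a joint stands for the part that bears it (a point fixed in the world has none). Each returns a list of dicts, best first, with "p" (0 to 1); they miss things now and then, are a little off and sometimes report something else, mostly with a low value. They report only what shows in the picture. A call takes as long as a camera call. They do not tell look-alikes from the thing itself.
- finder.recognise(picture, target): "centre" ([x, y, z] in mm, in the coordinates of the camera as it stood for that picture, good to about 4 mm: the middle of the surface that is visible of it).
- finder.mark_of(picture, target): "centre" ([x, y, z] in mm, in the coordinates of the camera as it stood for that picture, good to about 4 mm: a listed point, or the origin of a listed thing).
The state is a dict: "time": time; "q": joint angles; "qvel": joint speeds; "tau": joint torques, N m; "tool_pos": TCP position; "ee_rot": TCP orientation; "ft_force": force on the tool from outside, world axes, zero at the start; "wrist_torque": the same for the moment, N m; "grip_width": finger opening in mm; "grip_force": force on a finger pad.
Only numpy, scipy, OpenCV 4.12 (cv2) and the standard library are available. Lean on these libraries where they do the work, as an engineer would, in place of code of your own. Each camera call takes 0.05 s, during which the arm holds its last target. There are 200 camera calls.

## Task

The plate tester's die drawer is shut on its push-push catch: push it in and let go so that it springs out, then set the round brass blank in the round cavity and the square orange blank in the square cavity, both lying flat and fully down. Then push the drawer back in until the catch holds it shut with both blanks still in place, let go of everything, and do not disturb the amber jar or the glass beaker.

Things in the scene. Friction and masses are not known exactly. Their poses are not given: they have to be found in the camera images.
- drawer (a joint): opening of the die drawer, m: about 0 (0 to 0.003) = shut on its catch, grows as it comes out to 0.090, to -0.019 at its hard inner stop. Push-push: each press to at least 16 mm past shut (best to the stop), then letting go, swaps the state: shut springs out in about 1 s; out comes back to shut and stays. A shorter press may not count. Spring 1 to 2 N, damping 9 N per m/s; 15 N means at the stop
- drawer_front (a point): on the outer face of the drawer's upright blue front panel, mid-width, 35 mm above the bench; moves with the drawer. Panel 200 mm wide, 6 mm thick, from 6 to 48 mm above the bench. x axis points level into the tester (the way to push), y along the panel, z up
- round_cavity (a point): centre of the floor of the round cavity in the drawer's aluminium die plate: 74 mm diameter, 10 mm deep, dark floor 14 mm and plate top 24 mm above the bench. Axes as drawer_front; moves with the drawer; 72 mm behind the panel's outer face, 43.5 mm to the +y side. Mostly under the housing while shut, clear of it when out
- square_cavity (a point): centre of the floor of the square cavity in the same plate: 74 x 74 mm, sides along x and y, 10 mm deep, dark floor 14 mm above the bench. Axes as drawer_front; moves with the drawer; 72 mm behind the panel's outer face, 43.5 mm to the -y side
- disc_mid (a point): middle (half-way up, on the axis) of the round brass blank: a disc of 70 mm diameter, 10 mm thick, with an upright round white lifting knob of 30 mm diameter and 28 mm high on its centre; 38 mm high in all, so this point is 19 mm above its underside. z along its axis, up. About 0.33 kg
- plaque_mid (a point): middle (half-way up, on the axis) of the square orange blank: 70 x 70 mm, 10 mm thick, with an upright square white lifting knob of 30 x 30 mm and 28 mm high on its centre, sides parallel to the blank's; 38 mm high in all, so this point is 19 mm above its underside. x and y along its sides, z up; any quarter turn fits. About 0.15 kg
- reagent: bystander: amber jar, 66 mm diameter, 130 mm high, upright; origin at the centre of its underside
- beaker: bystander: clear open glass beaker, 72 mm diameter, 95 mm high, upright; origin at the centre of its underside
- tester: low white plate tester, fixed to the bench: housing 230 mm wide, 190 mm deep, 67 mm high, with a console 112 mm high over its rear 50 mm; origin at the centre of its underside, x axis pointing from its open front to the rear. The shut drawer's panel face is 131 mm from the origin towards -x, 36 mm in front of the housing
Things that resemble listed ones, but are neither listed nor needed, are in the scene too. What is shaped like the part that bears plaque_mid but black is not meant. Leave any purple look-alike of the part that bears disc_mid alone.

How it is judged:
By the outcome, as a careful person would: the job done as asked, in the order asked, and still so for the second after the job is handed in, with the robot touching nothing.
It also fails if it takes over 70 s, if anything falls off the work surface, if the arm or the gripper's body presses on something with over 40 N, if the wrist force passes 120 N, or if a joint passes its speed limit or range.

## Working session

There is one attempt and no reset: what is moved stays moved. The work goes in short steps, Python scripts to look and compute and a tool call to move; the robot and the scene stay as the last step left them, time stands still between calls to the robot, and variables do not carry over. Pictures are saved under pics/ and viewed, at most 10 in all, crops included, and the job is handed in when it is done.

Besides the shell and the picture viewer there is one more tool, called as name(argument=value, ...) on one line, values as JSON. play_rows: Moves the arm, as the interface text tells. Shift numbers are shares of 15 cm and turn numbers shares of pi/2 rad, none past 1 either way. Its arguments: {"type":"object","properties":{"steps":{"type":"array"},"force":{"type":"number"}},"required":["steps"]}

```bash
mkdir -p pics; cat > h.py <<'E'
import numpy as np, cv2
from plant import telemetry, read_camera, manip, finder
def world(p,c): return np.array(p["R"]).T@(np.array(c)-np.array(p["t"]))
def ray(p,u,v,z):
    R=np.array(p["R"]);o=-R.T@np.array(p["t"]);d=R.T@np.array([(u-p["cx"])/p["fx"],(v-p["cy"])/p["fy"],1])
    return o+d*(z-o[2])/d[2]
def proj(p,X):
    c=np.array(p["R"])@np.array(X)+np.array(p["t"]);return p["fx"]*c[0]/c[2]+p["cx"],p["fy"]*c[1]/c[2]+p["cy"]
def save(p,n,crop=None,s=1):
    im=p["img"][:,:,::-1]
    if crop: a,b,c,d=crop; im=im[b:d,a:c]
    cv2.imwrite("pics/"+n,cv2.resize(im,None,fx=s,fy=s,interpolation=cv2.INTER_CUBIC))
E
python3 - <<'E'
from h import *
np.set_printoptions(precision=1,suppress=True)
ps={n:read_camera(n) for n in("top","side")}
for n,p in ps.items():
    save(p,n+"1.png")
    for t in ["drawer_front","round_cavity","square_cavity","disc_mid","plaque_mid","reagent","beaker","tester"]:
        for d in finder.mark_of(p,t):
            w=world(p,d["centre"]);print(n,t,round(d["p"],2),w,np.array(proj(p,w)))
s=telemetry.state();print(s["tool_pos"],s["ee_rot"],s["time"],s["grip_width"])
E
```

```text
top drawer_front 0.79 [551.8  11.6  33.8] [311.2 236.3]
top round_cavity 0.79 [626.5  42.4  16.6] [296.5 202.2]
top square_cavity 0.77 [616.9 -45.4  11.7] [338.5 206.8]
top disc_mid 0.79 [ 525.4 -297.7   23.2] [463.4 248.9]
top disc_mid 0.76 [ 460.3 -179.1   20.7] [405.9 281.5]
top plaque_mid 0.89 [432.7 190.5  17. ] [223.3 296.3]
top plaque_mid 0.64 [490.3 316.8  15.3] [162.9 268.2]
top reagent 0.69 [683.3 342.3  -3. ] [158.2 179.3]
top beaker 0.73 [ 676.  -317.4    1.3] [465.6 179.7]
top tester 0.71 [677.5 -12.    0. ] [322.4 180.3]
side round_cavity 0.62 [624.9  43.1  14.5] [326.5 245.5]
side round_cavity 0.29 [ 681.  -315.7   -1.8] [469.2 328.6]
side square_cavity 0.97 [610.5 -43.   13.1] [344.4 265.2]
side square_cavity 0.34 [681.6 -11.8   1.1] [361.3 253.3]
side disc_mid 0.77 [ 459.9 -183.4   22.8] [323.5 325.6]
side disc_mid 0.57 [ 527.4 -296.7   17.2] [398.1 350.3]
side plaque_mid 0.81 [490.5 311.9  18.3] [221.5 215.7]
side plaque_mid 0.8 [435.6 195.   20.6] [220.  240.2]
side plaque_mid 0.73 [680.7 338.2   4.4] [282.  198.4]
side reagent 0.66 [683.3 339.    2. ] [282.7 198.8]
side reagent 0.66 [ 682.4 -313.5    1.1] [469.  326.4]
side beaker 0.81 [ 682.5 -314.7   -1.9] [469.3 328.1]
side tester 0.77 [682.6 -13.3   2.1] [362.1 253. ]
[200.1 592.1 222.6] [-0.5 -3.1 -0. ] 0.9 87.92321264113995
```

View pics/top1.png

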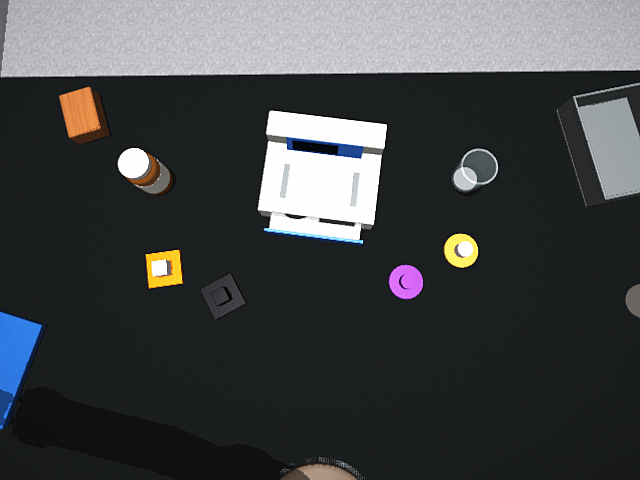

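View pics/side1.png

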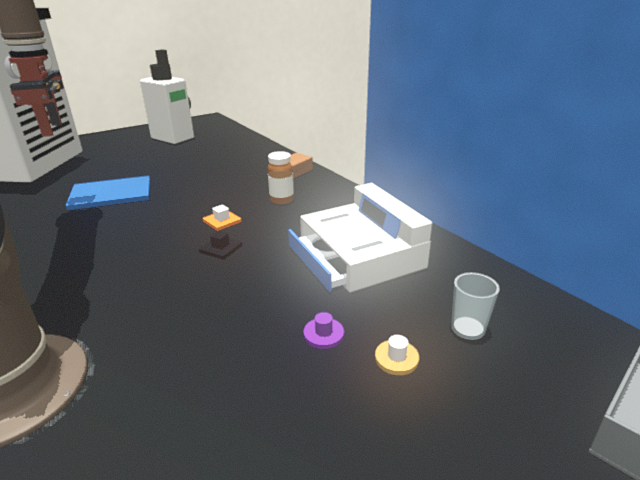

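The candidates for the disc are the brass one (461,250) and the purple one (406,281). For the plaque they are the orange one (164,268), the black one (223,296) and a brick (82,114). By the description I choose (461,250) and (164,268). Next I check them in a crop and refine with silhouette fits.

```bash
cat > fit.py <<'E'
from h import *
from scipy.optimize import minimize
def prism(poly,z0,z1): return np.array([[x,y,z] for z in(z0,z1) for x,y in poly])
sq=lambda a,b: np.array([[-a,-b],[a,-b],[a,b],[-a,b]])/2
circ=lambda d: np.array([[np.cos(t),np.sin(t)] for t in np.linspace(0,2*np.pi,60)])*d/2
PL=[prism(sq(70,70),0,10),prism(sq(30,30),10,38)]
DI=[prism(circ(70),0,10),prism(circ(30),10,38)]
PA=[prism(sq(6,200)+[3,0],6,48)]
def mask(p,kind,seed,r):
    h=cv2.cvtColor(p["img"],cv2.COLOR_RGB2HSV).astype(int);H,S,V=h[...,0],h[...,1],h[...,2]
    if kind=="panel": m=(H>95)&(H<125)&(S>90)&(V>60)
    else: m=(V>90)
    b=np.zeros(m.shape,np.uint8);cv2.circle(b,(int(seed[0]),int(seed[1])),r,1,-1)
    return (m&(b>0)).astype(np.uint8)
def sil(p,parts,x,s=4):
    im=np.zeros((480*s,640*s),np.uint8);c,d=np.cos(x[2]),np.sin(x[2])
    for P in parts:
        W=np.c_[P[:,0]*c-P[:,1]*d+x[0],P[:,0]*d+P[:,1]*c+x[1],P[:,2]]
        uv=np.array([proj(p,w) for w in W])
        cv2.fillConvexPoly(im,cv2.convexHull(np.int32(np.round((uv+.5)*s*16-8))),255,shift=4)
    return cv2.resize(im,(640,480),interpolation=cv2.INTER_AREA)/255.
def fit(views,parts,x0):
    f=lambda q: sum(np.abs(sil(p,parts,[q[0],q[1],q[2]/50])-m).sum()/m.sum() for p,m in views)
    q0=np.array([x0[0],x0[1],x0[2]*50])
    r=minimize(f,q0,method="Nelder-Mead",options=dict(initial_simplex=q0+np.array([[0,0,0],[8,0,0],[0,8,0],[0,0,8]]),maxfev=150))
    return np.round([r.x[0],r.x[1],r.x[2]/50],3),round(r.fun,3)
E
python3 - <<'E'
from fit import *
t,s=read_camera("top"),read_camera("side")
a=t["img"][215:305,110:260];b=t["img"][215:305,380:530];cv2.imwrite("pics/c.png",cv2.resize(np.hstack([a,b])[:,:,::-1],(780,234),interpolation=cv2.INTER_CUBIC))
mt=mask(t,"o",(164,268),28);ms=mask(s,"o",(222,217),22)
for v in ([(t,mt)],[(t,mt),(s,ms)]): print("plaque",fit(v,PL,[490,315,0.05]))
mt=mask(t,"o",(461,250),24);ms=mask(s,"o",(398,352),27)
for v in ([(t,mt)],[(t,mt),(s,ms)]): print("disc",fit(v,DI,[526,-297,0]))
mt=mask(t,"panel",(313,236),52)
print("panel",mt.sum(),fit([(t,mt)],PA,[552,4,-.1]))
print("line",[ray(t,u,v,48) for u,v in((265,230),(362,242))])
E
```

```text
plaque (array([4.90500e+02, 3.18936e+02, 1.41000e-01]), np.float64(0.045))
plaque (array([4.90734e+02, 3.18768e+02, 1.31000e-01]), np.float64(0.155))
disc (array([ 5.25071e+02, -2.97204e+02,  4.50000e-02]), np.float64(0.039))
disc (array([ 5.25135e+02, -2.97270e+02,  8.80000e-02]), np.float64(0.427))
panel 377 (array([ 5.49318e+02,  9.81500e+00, -1.39000e-01]), np.float64(0.584))
line [array([563.2570047 , 103.68574494,  48.        ]), array([537.78691664, -89.80139603,  48.        ])]
```

View pics/c.png

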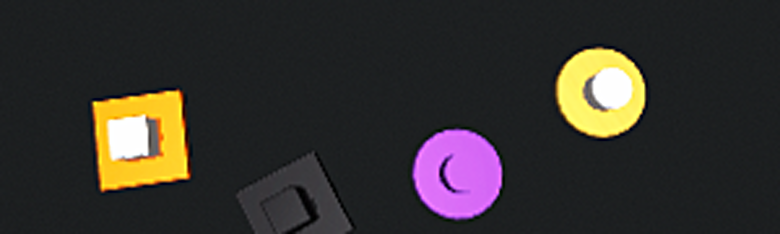

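The crop confirms it: orange blank with white knob on the left, brass disc with white knob on the right, and both decoys clearly black or purple. Next I turn to the drawer's heading and travel to the front of the panel.

```bash
cat > go.py <<'E'
from h import *
from scipy.spatial.transform import Rotation as Ro
def go(x,y,z,ang=None):
    """ang: wanted heading of tool y, rad; shifts given in the tool axes after the turn"""
    s=telemetry.state();R=Ro.from_rotvec(s["ee_rot"]).as_matrix();a=np.arctan2(R[1,1],R[0,1])
    d=0
    if ang is not None: d=(ang-a+np.pi/2)%np.pi-np.pi/2
    R2=Ro.from_rotvec([0,0,d]).as_matrix()@R
    v=R2.T@(np.array([x,y,z])-s["tool_pos"])
    print("pos",np.round(s["tool_pos"],1),"ang",round(a,3),"tilt",np.round(R[:,2],3),"F",np.round(s["ft_force"],1),"w",round(s["grip_width"],1),"t",round(s["time"],2))
    print("yaw total",round(-d/(np.pi/2),4),"shift total",np.round(v/150,4))
E
python3 -c "
from go import *
go(490,16,200,np.pi/2-.132)"
```

```text
pos [200.1 592.1 222.7] ang 1.245 tilt [ 0.  0. -1.] F [ 0.3 -0.4  0. ] w 87.4 t 1.0
yaw total -0.1234 shift total [-2.4216 -3.553   0.151 ]
```

play_rows(steps=[{"yaw": -0.062,"grip": 1},{"yaw": -0.062,"grip": 1},{"x": -0.135,"y": -0.197,"grip": 1},{"x": -0.135,"y": -0.197,"grip": 1},{"x": -0.135,"y": -0.197,"grip": 1},{"x": -0.135,"y": -0.197,"grip": 1},{"x": -0.135,"y": -0.197,"grip": 1},{"x": -0.135,"y": -0.197,"grip": 1},{"x": -0.135,"y": -0.197,"grip": 1},{"x": -0.135,"y": -0.197,"grip": 1},{"x": -0.135,"y": -0.197,"grip": 1},{"x": -0.135,"y": -0.197,"grip": 1}], force=10)

```text
invalid input at $.steps[0]: expected keys x, y, z, yaw, grip
```

```bash
python3 -c "
from go import *
go(500,14.5,200,np.pi/2-.132)"
```

```text
pos [200.1 592.1 222.7] ang 1.245 tilt [ 0.  0. -1.] F [ 0.3 -0.4  0. ] w 87.4 t 1.0
yaw total -0.1234 shift total [-2.489  -3.5541  0.151 ]
```

play_rows(steps=[{"x": 0,"y": 0,"z": 0,"yaw": -0.062,"grip": 1},{"x": 0,"y": 0,"z": 0,"yaw": -0.062,"grip": 1},{"x": -0.138,"y": -0.197,"z": 0,"yaw": 0,"grip": 1},{"x": -0.138,"y": -0.197,"z": 0,"yaw": 0,"grip": 1},{"x": -0.138,"y": -0.197,"z": 0,"yaw": 0,"grip": 1},{"x": -0.138,"y": -0.197,"z": 0,"yaw": 0,"grip": 1},{"x": -0.138,"y": -0.197,"z": 0,"yaw": 0,"grip": 1},{"x": -0.138,"y": -0.197,"z": 0,"yaw": 0,"grip": 1},{"x": -0.138,"y": -0.197,"z": 0,"yaw": 0,"grip": 1},{"x": -0.138,"y": -0.197,"z": 0,"yaw": 0,"grip": 1},{"x": -0.138,"y": -0.197,"z": 0,"yaw": 0,"grip": 1},{"x": -0.138,"y": -0.197,"z": 0,"yaw": 0,"grip": 1}], force=10)

```text
time: 2.2
tool_pos: [367.2, 270.8, 222.9]
ee_rot: [0.206, 3.134, 0.001]
ft_force: [0.6, -0.5, -0.0]
grip_width: 0.6
grip_force: 0.0
```

```bash
python3 -c "
from go import *
go(500,14.5,200,np.pi/2-.132)"
```

```text
pos [367.2 270.8 222.9] ang 1.44 tilt [ 0.     0.001 -1.   ] F [ 0.6 -0.5 -0. ] w 0.6 t 2.2
yaw total 0.0006 shift total [-1.1022 -1.5773  0.1523]
```

play_rows(steps=[{"x": -0.138,"y": -0.197,"z": 0.1,"yaw": 0,"grip": 1},{"x": -0.138,"y": -0.197,"z": 0.1,"yaw": 0,"grip": 1},{"x": -0.138,"y": -0.197,"z": 0.1,"yaw": 0,"grip": 1},{"x": -0.138,"y": -0.197,"z": 0.1,"yaw": 0,"grip": 1},{"x": -0.138,"y": -0.197,"z": 0.1,"yaw": 0,"grip": 1},{"x": -0.138,"y": -0.197,"z": 0.1,"yaw": 0,"grip": 1},{"x": -0.138,"y": -0.197,"z": 0.1,"yaw": 0,"grip": 1},{"x": -0.138,"y": -0.197,"z": 0.1,"yaw": 0,"grip": 1},{"x": 0,"y": 0,"z": 0.25,"yaw": 0,"grip": 1},{"x": 0,"y": 0,"z": 0.25,"yaw": 0,"grip": 1},{"x": 0,"y": 0,"z": 0,"yaw": 0,"grip": 1}])

```text
time: 3.3
tool_pos: [496.9, 15.6, 24.0]
ee_rot: [-0.206, -3.128, 0.003]
ft_force: [-0.5, 0.7, -0.2]
grip_width: 0.5
grip_force: 0.0
```

```bash
python3 -c "
from go import *
c,s=np.cos(-.132),np.sin(-.132)
go(550+9*c,8+9*s,27,np.pi/2-.132)
save(read_camera('side'),'s2.png',(200,130,520,370),2)"
```

```text
pos [496.9  15.6  24. ] ang 1.439 tilt [-0.007 -0.001 -1.   ] F [-0.5  0.7 -0.2] w 0.5 t 3.3
yaw total 0.0004 shift total [-0.4172 -0.0035 -0.0228]
```

View pics/s2.png

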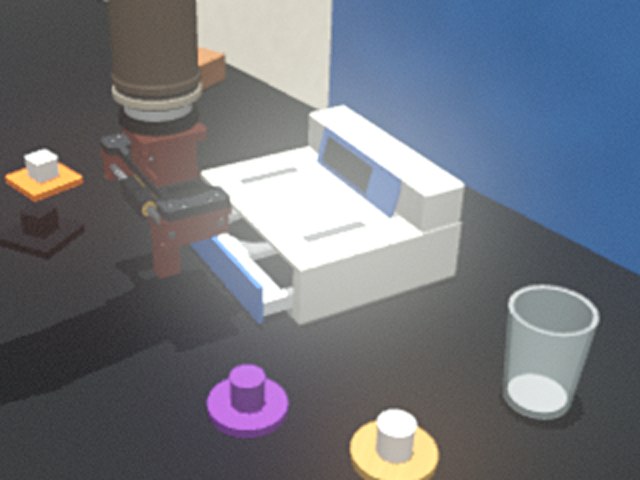

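The closed fingers, at about (165,250) in the crop, stand in front of the blue panel. Now I push.

play_rows(steps=[{"x": -0.14,"y": 0,"z": -0.02,"yaw": 0,"grip": 1},{"x": -0.1,"y": 0,"z": 0,"yaw": 0,"grip": 1},{"x": -0.05,"y": 0,"z": 0,"yaw": 0,"grip": 1},{"x": -0.05,"y": 0,"z": 0,"yaw": 0,"grip": 1},{"x": 0,"y": 0,"z": 0,"yaw": 0,"grip": 1}])

```text
time: 3.85
tool_pos: [551.4, 9.7, 31.6]
ee_rot: [0.205, 3.133, 0.001]
ft_force: [-1.5, 0.5, 1.5]
grip_width: 0.0
grip_force: 0.9
```

play_rows(steps=[{"x": -0.03,"y": 0,"z": 0,"yaw": 0,"grip": 1},{"x": -0.02,"y": 0,"z": 0,"yaw": 0,"grip": 1},{"x": 0,"y": 0,"z": 0,"yaw": 0,"grip": 1}])

```text
time: 4.15
tool_pos: [558.2, 8.5, 30.7]
ee_rot: [0.206, 3.135, 0.0]
ft_force: [-1.7, 1.2, 2.0]
grip_width: 0.4
grip_force: 1.0
```

play_rows(steps=[{"x": -0.02,"y": 0,"z": 0,"yaw": 0,"grip": 1},{"x": 0,"y": 0,"z": 0,"yaw": 0,"grip": 1}])

```text
time: 4.35
tool_pos: [559.0, 8.3, 30.3]
ee_rot: [-0.205, -3.131, -0.0]
ft_force: [-8.2, 1.4, 6.3]
grip_width: 0.6
grip_force: 3.9
```

play_rows(steps=[{"x": -0.02,"y": 0,"z": 0,"yaw": 0,"grip": 1},{"x": -0.02,"y": 0,"z": 0,"yaw": 0,"grip": 1},{"x": 0,"y": 0,"z": 0,"yaw": 0,"grip": 1}])

```text
time: 4.65
tool_pos: [559.3, 8.3, 29.4]
ee_rot: [-0.204, -3.12, -0.001]
ft_force: [-22.6, 3.1, 17.7]
grip_width: 0.6
grip_force: 11.9
```

play_rows(steps=[{"x": 0.15,"y": 0,"z": 0,"yaw": 0,"grip": 1},{"x": 0.25,"y": 0,"z": 0,"yaw": 0,"grip": 1},{"x": 0.25,"y": 0,"z": 0,"yaw": 0,"grip": 1},{"x": 0.25,"y": 0,"z": 0,"yaw": 0,"grip": 1},{"x": 0.1,"y": 0,"z": -0.2,"yaw": 0,"grip": -0.2},{"x": 0,"y": 0,"z": -0.3,"yaw": 0,"grip": -0.2},{"x": 0,"y": 0,"z": -0.3,"yaw": 0,"grip": -0.2},{"x": 0,"y": 0,"z": 0,"yaw": 0,"grip": -0.2}])

```text
time: 5.45
tool_pos: [422.0, 27.2, 155.8]
ee_rot: [0.206, 3.125, 0.005]
ft_force: [1.0, -0.2, -0.1]
grip_width: 29.1
grip_force: 0.0
```

```bash
python3 -c "
from go import *
go(525,-297.2,120,np.pi/2-.132)"
```

```text
pos [422.   27.2 155.8] ang 1.439 tilt [ 0.01   0.003 -1.   ] F [ 1.  -0.2 -0.1] w 29.1 t 5.45
yaw total 0.0004 shift total [-0.963  -2.0547  0.2396]
```

play_rows(steps=[{"x": -0.107,"y": -0.228,"z": 0,"yaw": 0,"grip": -0.3},{"x": -0.107,"y": -0.228,"z": 0,"yaw": 0,"grip": -0.3},{"x": -0.107,"y": -0.228,"z": 0,"yaw": 0,"grip": -0.3},{"x": -0.107,"y": -0.228,"z": 0,"yaw": 0,"grip": -0.3},{"x": -0.107,"y": -0.228,"z": 0,"yaw": 0,"grip": -0.3},{"x": -0.107,"y": -0.228,"z": 0,"yaw": 0,"grip": -0.3},{"x": -0.107,"y": -0.228,"z": 0.06,"yaw": 0,"grip": -0.3},{"x": -0.107,"y": -0.228,"z": 0.06,"yaw": 0,"grip": -0.3},{"x": -0.107,"y": -0.228,"z": 0.06,"yaw": 0,"grip": -0.3},{"x": 0,"y": 0,"z": 0,"yaw": 0,"grip": -0.3}])

```text
time: 6.45
tool_pos: [520.5, -302.7, 121.7]
ee_rot: [-0.214, -3.133, 0.006]
ft_force: [-0.7, -0.5, 0.4]
grip_width: 57.0
grip_force: 0.0
```

```bash
python3 - <<'E'
from go import *
from fit import *
go(525.1,-297.2,13,np.pi/2-.132)
t=read_camera("top");save(t,"t3.png",(220,120,520,320),2.6)
for n in ("drawer_front","round_cavity","square_cavity"):
    for d in finder.mark_of(t,n)[:1]: print(n,round(d["p"],2),world(t,d["centre"]).round(1))
im=t["img"].astype(int);g=im.max(2)
# dark pixels in the open plate
for n,(x,y) in dict(front=(459,20)).items(): print(n,np.round(proj(t,[x,y,48])))
mt=mask(t,"panel",proj(t,[459,20,48]),54);v,u=np.nonzero(mt);print(len(u),u.min(),u.max(),v.min(),v.max())
E
```

```text
pos [ 520.5 -302.7  121.7] ang 1.435 tilt [-0.001 -0.003 -1.   ] F [-0.7 -0.5  0.4] w 57.0 t 6.45
yaw total -0.0027 shift total [-0.0261  0.0432  0.7246]
drawer_front 0.72 [464.   21.4  38.9]
round_cavity 0.73 [538.9  55.1  13.4]
square_cavity 0.63 [527.5 -34.9  10.7]
front [307. 282.]
316 257 357 271 287
```

View pics/t3.png

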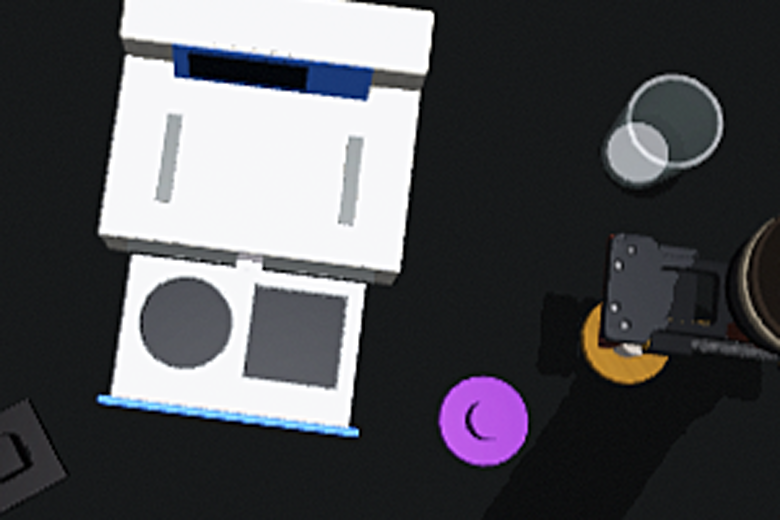

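The drawer is out: the panel line runs from (100,400) to (357,433), the round cavity is at (186,322) and the square one at (296,335). The gripper hovers over the disc. I measure the cavities precisely, and go down on the disc.

```bash
cat > cav.py <<'E'
from fit import *
from scipy import ndimage
def cavs(t,th=-.132,guess=None):
    g=t["img"].max(2).astype(int)
    out=[]
    f0=np.array(guess if guess else [461,19.5]);c,s=np.cos(th),np.sin(th)
    for nm,sy,poly in(("round",1,circ(74)),("square",-1,sq(74,74))):
        x0=f0+72*np.array([c,s])+sy*43.5*np.array([-s,c])
        u,v=proj(t,[*x0,14])
        m=np.clip((200-g)/130.,0,1)
        b=np.zeros(g.shape,np.uint8);cv2.circle(b,(int(u),int(v)),27,1,-1)
        lab,_=ndimage.label((m>.3)&(b>0));m=m*(lab==lab[int(v),int(u)])
        for mode in("rim","both"):
            def f(q):
                S=sil(t,[prism(poly,24,24.01)],[q[0],q[1],q[2]/50])
                if mode=="both": S=np.minimum(S,sil(t,[prism(poly,14,14.01)],[q[0],q[1],q[2]/50]))
                return np.abs(S-m).sum()/m.sum()
            q0=np.array([*x0,th*50])
            r=minimize(f,q0,method="Nelder-Mead",options=dict(initial_simplex=q0+np.array([[0,0,0],[5,0,0],[0,5,0],[0,0,4]]),maxfev=120))
            print(nm,mode,np.round([r.x[0],r.x[1],r.x[2]/50],3),round(r.fun,3),"area",m.sum().round())
E
python3 - <<'E'
from cav import *
t=read_camera("top");cavs(t)
print(-np.array(t["R"]).T@t["t"])
for u,v in((257.7,273.4),(357.5,286.2)): print(ray(t,u,v,48))
E
```

```text
round rim [ 5.38871e+02  5.37980e+01 -1.09000e-01] 0.283 area 803.0
round both [ 5.3936e+02  5.4078e+01 -1.6600e-01] 0.24 area 803.0
square rim [ 5.26824e+02 -3.26000e+01 -1.40000e-01] 0.308 area 1015.0
square both [ 5.27642e+02 -3.27010e+01 -1.45000e-01] 0.27 area 1015.0
[424.90881198  -9.08426197 945.50407272]
[476.69813526 117.05860343  48.        ]
[450.56505548 -79.22293471  48.        ]
```

play_rows(steps=[{"x": -0.026,"y": 0.043,"z": 0.12,"yaw": 0,"grip": -0.3},{"x": 0,"y": 0,"z": 0.2,"yaw": 0,"grip": -0.3},{"x": 0,"y": 0,"z": 0.2,"yaw": 0,"grip": -0.3},{"x": 0,"y": 0,"z": 0.15,"yaw": 0,"grip": -0.3},{"x": 0,"y": 0,"z": 0,"yaw": 0,"grip": -0.3}])

```text
time: 7.2
tool_pos: [524.5, -288.8, 20.8]
ee_rot: [-0.202, -3.131, -0.003]
ft_force: [0.3, 0.5, -0.5]
grip_width: 56.9
grip_force: 0.0
```

```bash
python3 -c "
from go import *
go(525.1,-297.2,13,np.pi/2-.132)"
```

```text
pos [ 524.5 -288.8   20.8] ang 1.442 tilt [-0.004  0.002 -1.   ] F [ 0.3  0.5 -0.5] w 56.9 t 7.2
yaw total 0.0019 shift total [-0.0117 -0.0552  0.052 ]
```

play_rows(steps=[{"x": -0.005,"y": -0.05,"z": 0.03,"yaw": 0,"grip": -0.3},{"x": 0,"y": 0,"z": 0,"yaw": 0,"grip": -0.3},{"x": 0,"y": 0,"z": 0,"yaw": 0,"grip": -0.3}])

```text
time: 7.5
tool_pos: [526.3, -299.5, 20.0]
ee_rot: [0.206, 3.133, -0.001]
ft_force: [-0.3, 0.8, 0.5]
grip_width: 57.1
grip_force: 0.0
```

```bash
python3 -c "
from go import *
go(525.1,-297.2,13,np.pi/2-.137)"
```

```text
pos [ 526.3 -299.5   20. ] ang 1.439 tilt [ 0.002 -0.001 -1.   ] F [-0.3  0.8  0.5] w 57.1 t 7.5
yaw total 0.0035 shift total [0.0101 0.0142 0.0463]
```

play_rows(steps=[{"x": 0.008,"y": 0.012,"z": 0.03,"yaw": 0,"grip": -0.3},{"x": 0,"y": 0,"z": 0,"yaw": 0,"grip": -0.3},{"x": 0,"y": 0,"z": 0,"yaw": 0,"grip": 1},{"x": 0,"y": 0,"z": 0,"yaw": 0,"grip": 1},{"x": 0,"y": 0,"z": 0,"yaw": 0,"grip": 1},{"x": 0,"y": 0,"z": 0,"yaw": 0,"grip": 1},{"x": 0,"y": 0,"z": 0,"yaw": 0,"grip": 1}], force=30)

```text
time: 8.2
tool_pos: [524.8, -296.7, 14.2]
ee_rot: [0.206, 3.135, 0.0]
ft_force: [-0.8, -0.1, -0.0]
grip_width: 29.1
grip_force: 30.0
```

```bash
python3 -c "
from go import *
go(539,53.8,95,np.pi/2-.137)"
```

```text
pos [ 524.8 -296.7   14.2] ang 1.44 tilt [ 0.  0. -1.] F [-0.8 -0.1 -0. ] w 29.1 t 8.2
yaw total 0.0039 shift total [ 0.2251  2.3281 -0.5384]
```

play_rows(steps=[{"x": 0,"y": 0,"z": -0.15,"yaw": 0.004,"grip": 1},{"x": 0,"y": 0,"z": -0.25,"yaw": 0,"grip": 1},{"x": 0.023,"y": 0.1,"z": -0.14,"yaw": 0,"grip": 1},{"x": 0.023,"y": 0.23,"z": 0,"yaw": 0,"grip": 1},{"x": 0.023,"y": 0.27,"z": 0,"yaw": 0,"grip": 1},{"x": 0.023,"y": 0.27,"z": 0,"yaw": 0,"grip": 1},{"x": 0.023,"y": 0.27,"z": 0,"yaw": 0,"grip": 1},{"x": 0.023,"y": 0.27,"z": 0,"yaw": 0,"grip": 1},{"x": 0.023,"y": 0.27,"z": 0,"yaw": 0,"grip": 1},{"x": 0.023,"y": 0.25,"z": 0,"yaw": 0,"grip": 1},{"x": 0.023,"y": 0.23,"z": 0,"yaw": 0,"grip": 1},{"x": 0.018,"y": 0.168,"z": 0,"yaw": 0,"grip": 1}])

```text
time: 9.4
tool_pos: [538.5, 56.5, 94.7]
ee_rot: [-0.212, -3.134, -0.001]
ft_force: [0.5, -0.6, -3.1]
grip_width: 29.6
grip_force: 30.0
```

play_rows(steps=[{"x": 0,"y": 0,"z": 0,"yaw": 0,"grip": 1},{"x": 0,"y": 0,"z": 0,"yaw": 0,"grip": 1}])

```text
time: 9.6
tool_pos: [538.6, 53.9, 94.8]
ee_rot: [-0.213, -3.134, 0.001]
ft_force: [-0.9, -0.5, -2.8]
grip_width: 29.9
grip_force: 30.0
```

```bash
python3 -c "
from go import *
go(539,53.8,45,np.pi/2-.137)"
```

```text
pos [538.6  53.9  94.8] ang 1.435 tilt [-0.001 -0.    -1.   ] F [-0.9 -0.5 -2.8] w 29.9 t 9.6
yaw total 0.0007 shift total [-0.0026 -0.      0.3321]
```

play_rows(steps=[{"x": -0.002,"y": 0,"z": 0.2,"yaw": 0,"grip": 1},{"x": 0,"y": 0,"z": 0.16,"yaw": 0,"grip": 1},{"x": 0,"y": 0,"z": 0,"yaw": 0,"grip": 1},{"x": 0,"y": 0,"z": 0,"yaw": 0,"grip": 1},{"x": 0,"y": 0,"z": 0.03,"yaw": 0,"grip": 1},{"x": 0,"y": 0,"z": 0.02,"yaw": 0,"grip": 1},{"x": 0,"y": 0,"z": 0,"yaw": 0,"grip": 1}])

```text
time: 10.3
tool_pos: [539.4, 53.6, 33.9]
ee_rot: [0.216, 3.134, 0.0]
ft_force: [-0.8, 0.1, -3.0]
grip_width: 29.1
grip_force: 30.0
```

```bash
python3 -c "
from go import *
go(539,53.8,28.2,np.pi/2-.137)
save(read_camera('side'),'s4.png',(220,150,470,340),3)"
```

```text
pos [539.4  53.6  33.9] ang 1.433 tilt [ 0.  0. -1.] F [-0.8  0.1 -3. ] w 29.1 t 10.3
yaw total -0.0003 shift total [0.0031 0.0012 0.0379]
```

View pics/s4.png

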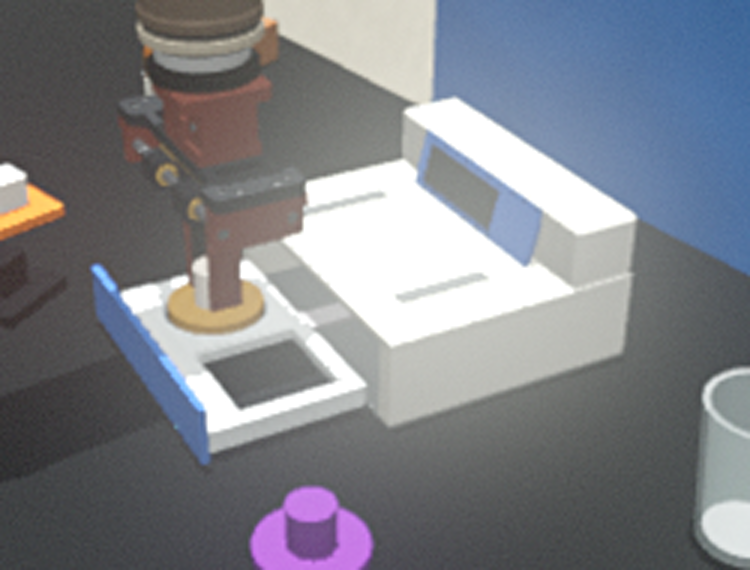

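The disc (215,300) is partly in the round cavity, with only its weight on the wrist. I continue down.

play_rows(steps=[{"x": 0,"y": 0,"z": 0.02,"yaw": 0,"grip": 1},{"x": 0,"y": 0,"z": 0.015,"yaw": 0,"grip": 1},{"x": 0,"y": 0,"z": 0,"yaw": 0,"grip": 1},{"x": 0,"y": 0,"z": 0,"yaw": 0,"grip": 1}])

```text
time: 10.75
tool_pos: [539.3, 53.6, 28.3]
ee_rot: [-0.215, -3.134, 0.0]
ft_force: [-0.6, 0.3, -3.5]
grip_width: 29.3
grip_force: 30.0
```

play_rows(steps=[{"x": 0,"y": 0,"z": 0.008,"yaw": 0,"grip": 1},{"x": 0,"y": 0,"z": 0,"yaw": 0,"grip": 1},{"x": 0,"y": 0,"z": 0,"yaw": 0,"grip": -0.15},{"x": 0,"y": 0,"z": 0,"yaw": 0,"grip": -0.15},{"x": 0,"y": 0,"z": 0,"yaw": 0,"grip": -0.15},{"x": 0,"y": 0,"z": -0.1,"yaw": 0,"grip": -0.15},{"x": 0,"y": 0,"z": -0.3,"yaw": 0,"grip": -0.15},{"x": 0,"y": 0,"z": -0.3,"yaw": 0,"grip": -0.15},{"x": 0,"y": 0,"z": 0,"yaw": 0,"grip": -0.3}])

```text
time: 11.65
tool_pos: [542.8, 53.7, 137.5]
ee_rot: [0.216, 3.126, 0.004]
ft_force: [0.5, -0.1, 0.0]
grip_width: 55.1
grip_force: 0.0
```

```bash
python3 -c "
from go import *
go(490.6,318.9,80,np.pi/2+.141)"
```

```text
pos [542.8  53.7 137.5] ang 1.433 tilt [ 0.009  0.002 -1.   ] F [ 0.5 -0.1  0. ] w 55.1 t 11.65
yaw total -0.1775 shift total [0.0991 1.7978 0.3883]
```

play_rows(steps=[{"x": 0,"y": 0,"z": 0,"yaw": -0.0887,"grip": -0.3},{"x": 0,"y": 0,"z": 0,"yaw": -0.0888,"grip": -0.3},{"x": 0.012,"y": 0.2,"z": 0,"yaw": 0,"grip": -0.3},{"x": 0.012,"y": 0.24,"z": 0,"yaw": 0,"grip": -0.3},{"x": 0.012,"y": 0.24,"z": 0,"yaw": 0,"grip": -0.3},{"x": 0.012,"y": 0.24,"z": 0,"yaw": 0,"grip": -0.3},{"x": 0.012,"y": 0.24,"z": 0,"yaw": 0,"grip": -0.3},{"x": 0.012,"y": 0.24,"z": 0.12,"yaw": 0,"grip": -0.3},{"x": 0.012,"y": 0.2,"z": 0.13,"yaw": 0,"grip": -0.3},{"x": 0.012,"y": 0.198,"z": 0.13,"yaw": 0,"grip": -0.3},{"x": 0,"y": 0,"z": 0,"yaw": 0,"grip": -0.3},{"x": 0,"y": 0,"z": 0,"yaw": 0,"grip": -0.3}])

```text
time: 12.85
tool_pos: [486.3, 318.5, 74.1]
ee_rot: [0.224, -3.132, 0.002]
ft_force: [-0.6, -0.6, 0.3]
grip_width: 57.4
grip_force: 0.0
```

```bash
python3 -c "
from go import *
go(490.6,318.9,14,np.pi/2+.141)
t=read_camera('top');save(t,'t5.png',(130,170,400,310),2.9)"
```

```text
pos [486.3 318.5  74.1] ang 1.714 tilt [-0.001 -0.001 -1.   ] F [-0.6 -0.6  0.3] w 57.4 t 12.85
yaw total 0.0013 shift total [-0.0292 -0.001   0.4009]
```

View pics/t5.png

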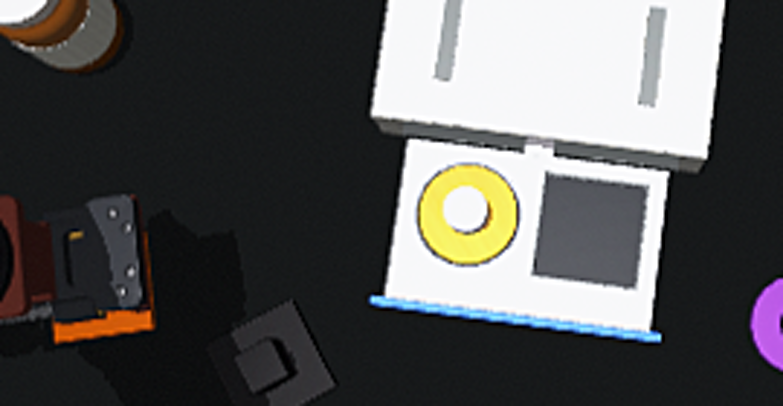

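The disc lies flat in the round cavity (468,214) with an even gap around it. The gripper is over the plaque (100,290), so I descend and grip.

play_rows(steps=[{"x": -0.029,"y": 0,"z": 0.15,"yaw": 0,"grip": -0.3},{"x": 0,"y": 0,"z": 0.15,"yaw": 0,"grip": -0.3},{"x": 0,"y": 0,"z": 0.08,"yaw": 0,"grip": -0.3},{"x": 0,"y": 0,"z": 0,"yaw": 0,"grip": -0.3},{"x": 0,"y": 0,"z": 0,"yaw": 0,"grip": -0.3}], force=25)

```text
time: 13.4
tool_pos: [492.1, 318.6, 18.9]
ee_rot: [-0.22, 3.133, 0.0]
ft_force: [0.2, -0.9, -0.0]
grip_width: 57.4
grip_force: 0.0
```

```bash
python3 -c "
from go import *
go(490.6,318.9,14,np.pi/2+.141)"
```

```text
pos [492.1 318.6  18.9] ang 1.711 tilt [ 0.001  0.    -1.   ] F [ 0.2 -0.9 -0. ] w 57.4 t 13.4
yaw total -0.0004 shift total [0.0095 0.0031 0.0327]
```

play_rows(steps=[{"x": 0.008,"y": 0.003,"z": 0.028,"yaw": 0,"grip": -0.3},{"x": 0,"y": 0,"z": 0,"yaw": 0,"grip": -0.3},{"x": 0,"y": 0,"z": 0,"yaw": 0,"grip": 1},{"x": 0,"y": 0,"z": 0,"yaw": 0,"grip": 1},{"x": 0,"y": 0,"z": 0,"yaw": 0,"grip": 1},{"x": 0,"y": 0,"z": 0,"yaw": 0,"grip": 1},{"x": 0,"y": 0,"z": 0,"yaw": 0,"grip": 1}])

```text
time: 14.1
tool_pos: [490.2, 319.4, 14.1]
ee_rot: [-0.222, 3.134, -0.0]
ft_force: [-0.9, -0.8, 1.5]
grip_width: 29.8
grip_force: 25.0
```

```bash
python3 -c "
from go import *
go(527.2,-33,120,np.pi/2-.139)"
```

```text
pos [490.2 319.4  14.1] ang 1.712 tilt [ 0. -0. -1.] F [-0.9 -0.8  1.5] w 29.8 t 14.1
yaw total 0.1786 shift total [-0.5699 -2.2926 -0.7057]
```

play_rows(steps=[{"x": 0,"y": 0,"z": -0.2,"yaw": 0,"grip": 1},{"x": 0,"y": 0,"z": -0.25,"yaw": 0.0893,"grip": 1},{"x": 0,"y": 0,"z": -0.25,"yaw": 0.0893,"grip": 1},{"x": -0.03,"y": -0.12,"z": 0,"yaw": 0,"grip": 1},{"x": -0.06,"y": -0.24,"z": 0,"yaw": 0,"grip": 1},{"x": -0.067,"y": -0.27,"z": 0,"yaw": 0,"grip": 1},{"x": -0.067,"y": -0.27,"z": 0,"yaw": 0,"grip": 1},{"x": -0.067,"y": -0.27,"z": 0,"yaw": 0,"grip": 1},{"x": -0.067,"y": -0.27,"z": 0,"yaw": 0,"grip": 1},{"x": -0.067,"y": -0.27,"z": 0,"yaw": 0,"grip": 1},{"x": -0.067,"y": -0.27,"z": 0,"yaw": 0,"grip": 1},{"x": -0.07,"y": -0.25,"z": 0,"yaw": 0,"grip": 1}])

```text
time: 15.3
tool_pos: [526.2, -26.0, 118.2]
ee_rot: [-0.216, -3.133, 0.001]
ft_force: [0.7, -0.0, -0.4]
grip_width: 29.9
grip_force: 25.0
```

play_rows(steps=[{"x": -0.008,"y": -0.06,"z": 0,"yaw": 0,"grip": 1},{"x": 0,"y": 0,"z": 0,"yaw": 0,"grip": 1},{"x": 0,"y": 0,"z": 0,"yaw": 0,"grip": 1}])

```text
time: 15.6
tool_pos: [526.6, -31.6, 118.3]
ee_rot: [-0.216, -3.133, -0.001]
ft_force: [0.4, 0.5, -1.8]
grip_width: 30.0
grip_force: 25.0
```

```bash
python3 -c "
from go import *
go(527.2,-33,42,np.pi/2-.139)"
```

```text
pos [526.6 -31.6 118.3] ang 1.433 tilt [-0.001  0.001 -1.   ] F [ 0.4  0.5 -1.8] w 30.0 t 15.6
yaw total 0.0007 shift total [-0.0058 -0.009   0.509 ]
```

play_rows(steps=[{"x": -0.005,"y": -0.009,"z": 0.2,"yaw": 0,"grip": 1},{"x": 0,"y": 0,"z": 0.2,"yaw": 0,"grip": 1},{"x": 0,"y": 0,"z": 0.1,"yaw": 0,"grip": 1},{"x": 0,"y": 0,"z": 0,"yaw": 0,"grip": 1},{"x": 0,"y": 0,"z": 0,"yaw": 0,"grip": 1}])

```text
time: 16.1
tool_pos: [527.7, -32.6, 44.0]
ee_rot: [-0.215, -3.134, -0.0]
ft_force: [-0.7, -0.5, -0.8]
grip_width: 29.9
grip_force: 25.0
```

```bash
python3 -c "
from go import *
go(527.2,-33,28.1,np.pi/2-.139)"
```

```text
pos [527.7 -32.6  44. ] ang 1.434 tilt [-0.001  0.    -1.   ] F [-0.7 -0.5 -0.8] w 29.9 t 16.1
yaw total 0.0014 shift total [ 0.0029 -0.0029  0.1061]
```

play_rows(steps=[{"x": 0.002,"y": -0.002,"z": 0.04,"yaw": 0.001,"grip": 1},{"x": 0,"y": 0,"z": 0.03,"yaw": 0,"grip": 1},{"x": 0,"y": 0,"z": 0.03,"yaw": 0,"grip": 1},{"x": 0,"y": 0,"z": 0.005,"yaw": 0,"grip": 1},{"x": 0,"y": 0,"z": 0,"yaw": 0,"grip": 1},{"x": 0,"y": 0,"z": 0,"yaw": 0,"grip": 1}])

```text
time: 16.7
tool_pos: [527.5, -34.4, 28.3]
ee_rot: [0.221, 3.134, -0.0]
ft_force: [0.1, -0.4, -2.0]
grip_width: 30.1
grip_force: 25.0
```

Still only its weight at floor height, so it is in. I lower a little, release, rise and back off to the front of the panel.

play_rows(steps=[{"x": 0,"y": 0,"z": 0.006,"yaw": 0,"grip": 1},{"x": 0,"y": 0,"z": 0,"yaw": 0,"grip": 1},{"x": 0,"y": 0,"z": 0,"yaw": 0,"grip": -0.15},{"x": 0,"y": 0,"z": 0,"yaw": 0,"grip": -0.15},{"x": 0,"y": 0,"z": 0,"yaw": 0,"grip": -0.15},{"x": 0,"y": 0,"z": -0.1,"yaw": 0,"grip": -0.15},{"x": 0,"y": 0,"z": -0.25,"yaw": 0,"grip": -0.15},{"x": 0,"y": 0,"z": -0.3,"yaw": 0,"grip": 0},{"x": 0.25,"y": 0.1,"z": 0,"yaw": 0,"grip": 1},{"x": 0.25,"y": 0.1,"z": 0,"yaw": 0,"grip": 1},{"x": 0.2,"y": 0.1,"z": 0,"yaw": 0,"grip": 1},{"x": 0,"y": 0,"z": 0,"yaw": 0,"grip": 1}], force=10)

```text
time: 17.9
tool_pos: [426.1, 27.1, 124.6]
ee_rot: [-0.216, -3.131, -0.002]
ft_force: [1.3, -0.0, -0.4]
grip_width: 15.2
grip_force: 0.0
```

```bash
python3 -c "
from go import *
go(461-35,19+5,30,np.pi/2-.137)
t=read_camera('top');save(t,'t6.png',(230,160,400,320),3.5)"
```

```text
pos [426.1  27.1 124.6] ang 1.433 tilt [-0.003  0.002 -1.   ] F [ 1.3 -0.  -0.4] w 15.2 t 17.9
yaw total -0.0003 shift total [-0.0037 -0.0213  0.6304]
```

View pics/t6.png

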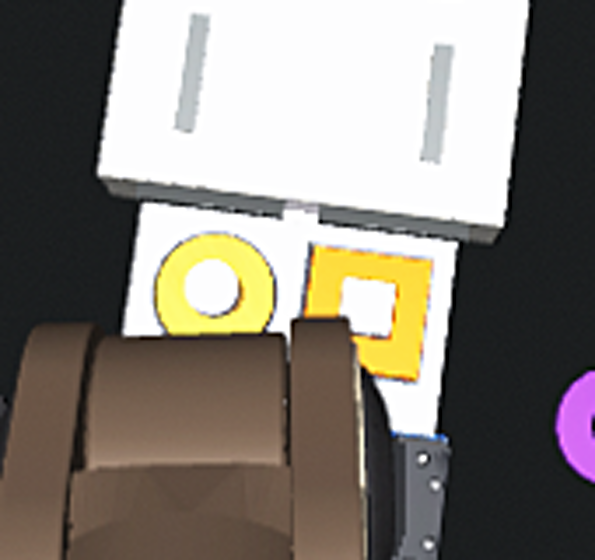

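Both blanks sit in their cavities (disc 213,288; plaque 368,308). I check the seating from the side.

```bash
python3 -c "
from go import *
t=read_camera('side');save(t,'s7.png',(230,190,390,310),5)"
```

```text
(no output)
```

View pics/s7.png

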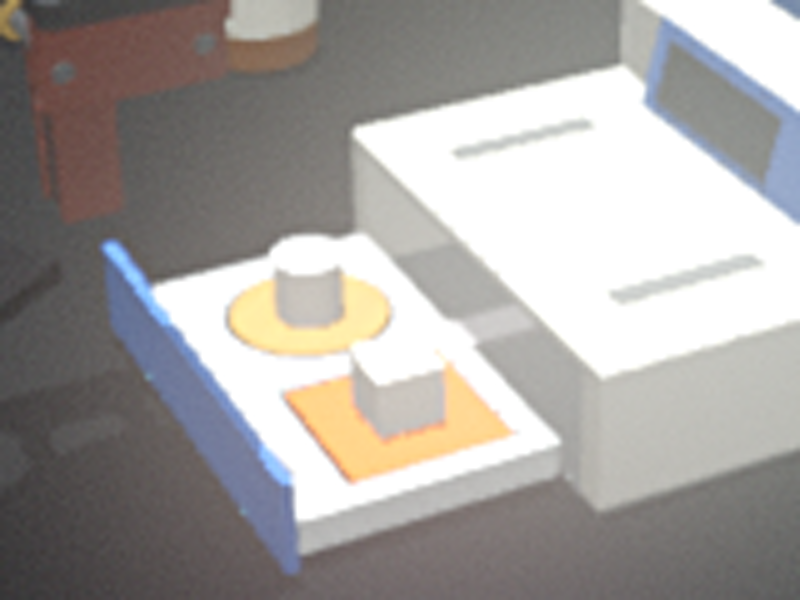

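Both blanks lie flush. I descend in front of the panel and push.

play_rows(steps=[{"x": 0,"y": -0.02,"z": 0.2,"yaw": 0,"grip": 1},{"x": 0,"y": 0,"z": 0.2,"yaw": 0,"grip": 1},{"x": 0,"y": 0,"z": 0.2,"yaw": 0,"grip": 1},{"x": 0,"y": 0,"z": 0.02,"yaw": 0,"grip": 1},{"x": 0,"y": 0,"z": 0,"yaw": 0,"grip": 1},{"x": -0.08,"y": 0,"z": 0,"yaw": 0,"grip": 1},{"x": -0.08,"y": 0,"z": 0,"yaw": 0,"grip": 1},{"x": -0.08,"y": 0,"z": 0,"yaw": 0,"grip": 1},{"x": -0.08,"y": 0,"z": 0,"yaw": 0,"grip": 1},{"x": -0.08,"y": 0,"z": 0,"yaw": 0,"grip": 1},{"x": -0.08,"y": 0,"z": 0,"yaw": 0,"grip": 1}])

```text
time: 19.1
tool_pos: [501.6, 12.0, 31.9]
ee_rot: [-0.22, -3.134, -0.0]
ft_force: [-2.6, 0.0, 2.0]
grip_width: 0.4
grip_force: 1.4
```

Going in to the stop, with 58 mm left.

play_rows(steps=[{"x": -0.08,"y": 0,"z": 0,"yaw": 0,"grip": 1},{"x": -0.08,"y": 0,"z": 0,"yaw": 0,"grip": 1},{"x": -0.08,"y": 0,"z": 0,"yaw": 0,"grip": 1},{"x": -0.06,"y": 0,"z": 0,"yaw": 0,"grip": 1},{"x": -0.04,"y": 0,"z": 0,"yaw": 0,"grip": 1},{"x": -0.03,"y": 0,"z": 0,"yaw": 0,"grip": 1},{"x": 0,"y": 0,"z": 0,"yaw": 0,"grip": 1}])

```text
time: 19.8
tool_pos: [556.2, 4.0, 31.8]
ee_rot: [0.221, 3.133, -0.0]
ft_force: [-1.3, 0.6, 1.2]
grip_width: 0.3
grip_force: 1.0
```

play_rows(steps=[{"x": -0.03,"y": 0,"z": 0,"yaw": 0,"grip": 1},{"x": -0.03,"y": 0,"z": 0,"yaw": 0,"grip": 1},{"x": 0,"y": 0,"z": 0,"yaw": 0,"grip": 1},{"x": 0,"y": 0,"z": 0,"yaw": 0,"grip": 1}])

```text
time: 20.2
tool_pos: [558.5, 3.6, 31.0]
ee_rot: [-0.22, -3.122, -0.001]
ft_force: [-19.6, 3.3, 13.6]
grip_width: 0.7
grip_force: 9.5
```

At the stop (19.6 N). I back off smoothly and rise.

play_rows(steps=[{"x": 0.06,"y": 0,"z": 0,"yaw": 0,"grip": 1},{"x": 0.1,"y": 0,"z": 0,"yaw": 0,"grip": 1},{"x": 0.2,"y": 0,"z": 0,"yaw": 0,"grip": 1},{"x": 0.25,"y": 0,"z": 0,"yaw": 0,"grip": 1},{"x": 0.25,"y": 0,"z": 0,"yaw": 0,"grip": 1},{"x": 0.05,"y": 0,"z": -0.25,"yaw": 0,"grip": 1},{"x": 0,"y": 0.25,"z": -0.25,"yaw": 0,"grip": 1},{"x": 0,"y": 0.3,"z": -0.25,"yaw": 0,"grip": 1},{"x": 0,"y": 0.3,"z": -0.1,"yaw": 0,"grip": 1},{"x": 0,"y": 0.3,"z": 0,"yaw": 0,"grip": 1},{"x": 0,"y": 0.2,"z": 0,"yaw": 0,"grip": 1},{"x": 0,"y": 0,"z": 0,"yaw": 0,"grip": 1}])

```text
time: 21.4
tool_pos: [457.3, 218.9, 152.1]
ee_rot: [0.211, 3.132, 0.004]
ft_force: [-0.6, -0.0, -0.6]
grip_width: 0.1
grip_force: 0.0
```

```bash
python3 -c "
from go import *
t=read_camera('top');a=t['img'][120:320,100:520]
s=read_camera('side');b=s['img'][150:350,200:520]
print(telemetry.state()['time'],telemetry.state()['tool_pos'])
im=np.vstack([cv2.resize(a,(630,300)),cv2.resize(b,(630,300))[:, :]])
cv2.imwrite('pics/f8.png',im[:,:,::-1])"
```

```text
21.5 [456.8960507  213.88823033 151.73274269]
```

View pics/f8.png

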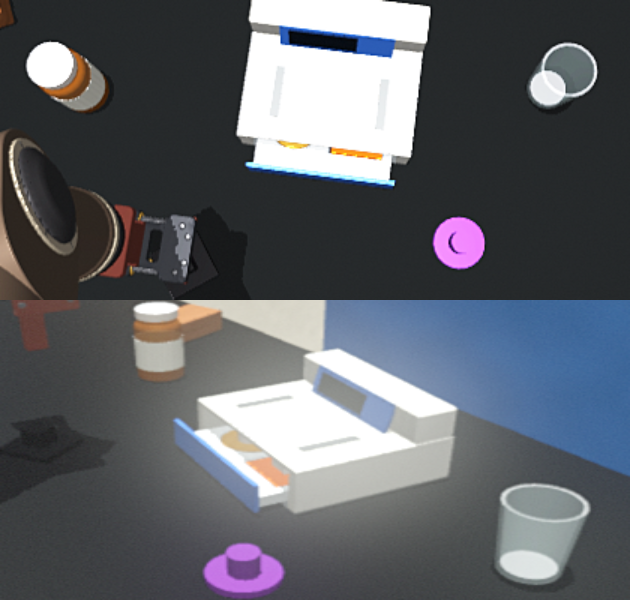

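The panel edge is at full-frame (265,230)–(363,242), the same as when it was first shut. Both blanks are inside, the jar and beaker have not moved, and the arm is clear. Handing in.

```bash
python3 -c "
from plant import manip
print(manip.finish_job())"
```

```text
the job is handed in; nothing more can be done
None
```

The job is handed in at about 21.5 s: the last pictures show both blanks in their cavities, the drawer back at its original shut position, the jar and beaker unmoved, and the arm clear.

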